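# Switch the airbrush feed to blue and prime it

### The arm

A 7-joint arm with a two-finger parallel gripper is mounted at the origin on the work surface. World frame = base frame: x ahead of the robot, y to its left, z up, the work surface at z = 0. Lengths are in m, angles in rad, forces in N, time in s.
With the tool pointing down it reaches from about 0.4 to 0.875 m from the base axis. Payload 19.3 kg.
Tool frame: the origin (TCP) lies midway between the tips of the shut fingers; the grasp point (between the pads) lies 19 mm behind it (bot.pinch_z is the distance from the TCP to the grasp point, in m); z points along the fingers, y is the direction in which the jaws open and shut (so a half turn about z gives the same grasp; the last joint's range is limited). The gripper opens to 85 mm and grips with 20 to 120 N. Pads are 22 mm wide; open, the fingers measure 114 mm over their backs; the gripper's body (76 mm by 85 mm) begins 54 mm behind the grasp point. The pads swing forward as they close: fully open they stand 13 mm farther back than shut.
Start: joints at [-0.07, 0.521, -0.036, 1.599, 0.021, 1.021, -0.113], TCP at [0.625, -0, 0.231] pointing down, gripper open.
Joint ranges: [-2.91, 2.91], [-0.3, 2.13], [-1.5, 1.42], [0.17, 2.43], [-1.26, 4.41], [0.16, 1.93], [-2.52, 2.52]. Speed limits (rad/s): [1.89, 1.89, 2.39, 2.39, 3.01, 3.01, 3.01].

### API

Orientations are given as [roll, pitch, yaw] about the fixed x, y, z axes, in that order (R = Rz(yaw) Ry(pitch) Rx(roll)).
In Python, from workcell import bot gives the robot as it stands. The module is installed in compiled form; this text tells all that it offers.
- The arm moves only by the tool move_arm, never from a script. Its argument "moves" is text: rows parted by semicolons, each of 4 numbers parted by spaces: the shift along the tool's x, y, z in mm, then the turn about the tool's z in rad. In form: dx dy dz yaw; .... A call has exactly 10 rows; each row is the pose to reach, as a shift and turn from the pose commanded when the call began, along the tool's axes at that moment; what a row does not reach only later rows make up. A row lasts 1/12 s, in which the tool goes at most 41.7 mm and 7.16 degrees, less where a joint would pass 70% of its speed; a pose out of reach is approached as far as the arm can. A call with a gripper value outside its range is refused whole. "grip" is the opening, from 0 (shut) to 1 (fully open), set as the call begins (left out, the last holds). The fingers move at their own pace and stop on an object; "grip_force" is the grip in N (left out, the last holds). Time passes only in rows, so rows that repeat a pose let the fingers close, or fill a call up. It gives the time, the measured TCP pose, the force and the opening at its end, in the units of the state.
- bot.observe(): the state, without advancing time (a new reading comes with each control period).
- bot.grab_frame(name): name is "scene" or "side" or "wrist"; returns a dict with "frame" (384x512x3 uint8, red, green, blue), "z_map" (384x512 float32, m along the optical axis (not along the pixel's ray), 0 where there is no reading), "K" (3x3 intrinsics, pixels), "eye" and "attitude" of the camera in the world. Camera axes: x right, y up, looking along -z (the intrinsics and any distortion apply to the point x, -y, -z); pixel columns grow to the right and rows downward; lengths in m; the calibration is good to about 2 mm. A picture is of the moment at which its call begins.
- bot.job_done(): hands the job in, once; it reports no verdict.
Trained networks look in a picture, given as the dict that the camera call returned (one of the last four; its "shot" number tells which), for a name from the list of things; names that differ only in an ending like _2 or _b are one class to them, and where a whole thing is asked for, a point or a joint stands for the part that bears it (a point fixed in the world has none). Each returns a list of dicts, best first, with "conf" (0 to 1); they miss things now and then, are a little off and sometimes report something else, mostly with a low value. They report only what shows in the picture. A call takes as long as a camera call. They do not tell look-alikes from the thing itself.
- bot.search_frame(picture, label): "at" ([column, row] in pixels, amid what is visible of it).
- bot.pinpoint(picture, label): "at" ([column, row] in pixels: a listed point, or the origin of a listed thing).
The state is a dict: "clock": time; "qpos": joint angles; "qd": joint speeds; "joint_efforts": joint torques, N m; "position": TCP position; "tool_rot": TCP orientation; "force": force on the tool from outside, world axes, zero at the start; "moment": the same for the moment, N m; "grip_width": finger opening in m.
Only numpy, scipy, OpenCV 4.12 (cv2) and the standard library are available. Lean on these libraries where they do the work, as an engineer would, in place of code of your own. Each camera call takes 0.05 s, during which the arm holds its last target. There are 200 camera calls.

### The job

Switch the airbrush colour feed to blue: with a fingertip, push the black tab of the white dial round until it clicks in pointing straight at the blue paint pot. Then, and not before, press the orange prime button fully down and let it spring back. Do not pinch the tab, and leave the paint pots and everything else on the table standing where they are.

Things in the scene. Friction and masses are not known exactly. Their poses are not given: they have to be found in the camera images.
- dial (a joint): White valve dial on an upright axis. Rad: 0 = tab points to the unit's -x (front), grows anticlockwise from above, stops at +-3.4; so the tab points along pi + value from the unit's +x. Click-stops at the pots: +-1.571, +-2.356, +-3.142 (the last two one place); it drops in by itself past a hump 0.39 rad before each and stays (about 6 N on the tab). Within +-0.6 slight drag only.
- unit: Airbrush colour-feed unit: grey slab 270 x 330 x 30 mm, fixed. Origin on the dial axis at table height; +x points away from its front edge; it spans x -110..160, y -165..165 mm, deck 30 mm up. Five seats (dark discs) 125 mm from the origin at -90, -45, 0, 45, 90 degrees from +x (anticlockwise from above), one paint pot on each, in changing order.
- dial_axis (a point): Centre of the top face of the white dial (84 mm across), 42 mm above the table (a small hub at its centre 45 mm); turns with the dial; the tab points along its -x axis.
- tab_mid (a point): Point inside the tab, 60 mm from the dial axis, 58.5 mm above the table. The black tab is a radial upright fin on the dial, from 37 to 74 mm from the axis, 13.5 mm thick, lower edge 41 mm and top 76 mm above the table. It turns with the dial and passes 31 mm clear of the pots.
- prime (a joint): The round orange prime button (32 mm across) on the deck: travel in m, 0 released to 0.006 fully down; springs back up; fully down takes 5 N.
- prime_top (a point): Centre of the prime button's top face, released 52 mm above the table; the button stands on the unit 70 mm towards the front and 125 mm to the +y side of the unit's origin; the point moves with the cap.
- pot_red_center (a point): Centre (half-way up) of the red paint pot, red all over, 40 mm across and 46 mm high, about 120 g, standing loose on a seat of the unit.
- pot_yellow_center (a point): Centre (half-way up) of the yellow paint pot, yellow all over, 40 mm across and 46 mm high, about 120 g, standing loose on a seat of the unit.
- pot_blue_center (a point): Centre (half-way up) of the blue paint pot, blue all over, 40 mm across and 46 mm high, about 120 g, standing loose on a seat of the unit.
- pot_green_center (a point): Centre (half-way up) of the green paint pot, green all over, 40 mm across and 46 mm high, about 120 g, standing loose on a seat of the unit.
- pot_white_center (a point): Centre (half-way up) of the white paint pot, white all over, 40 mm across and 46 mm high, about 120 g, standing loose on a seat of the unit.
- brush_jar: White jar of brushes, 72 mm across, jar 100 mm and brushes to 250 mm high, loose on the table; origin at the centre of its underside.
- medium_bottle: Small bottle, 54 mm across, 115 mm high, loose on the table; origin at the centre of its underside.
Mind the look-alikes: they are no part of the job. What is meant by the part that bears pot_green_center is not pink or purple, and is the larger of those in its own colour.

How it is judged:
On the way, in this order (a step that is already met when the one before it is completed fails the run):
1. the dial's tab rests pointing at the blue pot (y of pot_blue_center in the frame of dial_axis between -0.016 and 0.016 m and x of pot_blue_center in the frame of dial_axis below -0.09 m and velocity of joint dial between -0.15 and 0.15 rad/s), for 0.2 s.
2. the prime button is pressed fully down with the tab at blue (y of pot_blue_center in the frame of dial_axis between -0.016 and 0.016 m and x of pot_blue_center in the frame of dial_axis below -0.09 m and value of joint prime above 0.0048 m), for 0.05 s.
At the end, for the whole second after the job is handed in: The tab points at the blue pot (the pot's centre within 16 mm of the tab's line, about 7 degrees) and is at rest, the prime button has sprung back (under 1 mm), every pot is upright and no pot or other loose thing is more than 15 mm from where it began (y of pot_blue_center in the frame of dial_axis between -0.016 and 0.016 m and x of pot_blue_center in the frame of dial_axis below -0.09 m and value of joint prime below 0.001 m and velocity of joint dial between -0.05 and 0.05 rad/s and distance of each of pot_red_center, pot_yellow_center, pot_blue_center, pot_green_center, pot_white_center, brush_jar, medium_bottle from where it was at the start of the episode below 0.015 m and angle between each of pot_red_center, pot_yellow_center, pot_blue_center, pot_green_center, pot_white_center's own z axis and vertical below 0.1 rad); the robot touches nothing.
It fails at once if the prime button is pressed (over 3 mm) while the tab does not point at the blue pot (value of joint prime above 0.003 m and not (y of pot_blue_center in the frame of dial_axis between -0.016 and 0.016 m and x of pot_blue_center in the frame of dial_axis below -0.09 m)).
It fails at once if the tab is pinched: fingers press on both of its sides at once (contact force between the fingers and dial_c3 above 1 N and contact force between the fingers and dial_c4 above 1 N).
It fails at once if a pot or another loose thing is shifted or lifted by more than 15 mm (distance of any of pot_red_center, pot_yellow_center, pot_blue_center, pot_green_center, pot_white_center, brush_jar, medium_bottle from where it was at the start of the episode above 0.015 m).
It also fails if it takes over 70 s, if anything falls off the work surface, if the arm or the gripper's body presses on something with over 40 N, if the wrist force passes 120 N, or if a joint passes its speed limit or range.

## Working session

There is one attempt and no reset: what is moved stays moved. The work goes in short steps, Python scripts to look and compute and a tool call to move; the robot and the scene stay as the last step left them, time stands still between calls to the robot, and variables do not carry over. Pictures are saved under pics/ and viewed, about 8 in all and at most 12, crops included, and the job is handed in when it is done.

Besides the shell and the picture viewer there is one more tool, called as name(argument=value, ...) on one line, values as JSON. move_arm: Moves the arm, as the interface text tells. Its arguments: {"type":"object","properties":{"moves":{"type":"string"},"grip":{"type":"number"},"grip_force":{"type":"number"}},"required":["moves"]}

```bash
mkdir -p pics
cat > h.py <<'E'
import numpy as np, cv2
from workcell import bot
from scipy.spatial.transform import Rotation as R
def rot(a):
    a=np.array(a,float)
    if a.shape==(3,3): return a
    if a.size==4: return R.from_quat(a).as_matrix()
    return R.from_euler('xyz',a).as_matrix()
def px2w(p,at,z=None,depth=None):
    K=np.array(p['K']);c=(at[0]-K[0,2])/K[0,0];r=(at[1]-K[1,2])/K[1,1]
    d=rot(p['attitude'])@np.array([c,-r,-1.]);e=np.array(p['eye'])
    if z is not None: return e+d*(z-e[2])/d[2]
    return e+d*depth
def cloud(p):
    K=np.array(p['K']);v,u=np.mgrid[:384,:512];z=p['z_map']
    P=np.stack([(u-K[0,2])/K[0,0]*z,-(v-K[1,2])/K[1,1]*z,-z],-1)
    return P@rot(p['attitude']).T+np.array(p['eye'])
E
python3 - <<'E'
from h import *
o=bot.observe();print(o)
ims=[]
for n in ['scene','side']:
    p=bot.grab_frame(n);print(n,{k:v for k,v in p.items() if k not in('frame','z_map')})
    cv2.imwrite(f'pics/{n}0.png',p['frame'][:,:,::-1])
    for l,z in [('dial_axis',.042),('tab_mid',.0585),('prime_top',.052)]+[(f'pot_{c}_center',.053) for c in 'red yellow blue green white'.split()]:
        for d in bot.pinpoint(p,l)[:3]: print(n,l,np.round(d['at'],1),round(d['conf'],2),np.round(px2w(p,d['at'],z),3))
E
```

```text
{'clock': 0.0, 'qpos': array([-0.07020487,  0.52200564, -0.03634216,  1.599973  ,  0.02122353,
        1.02110963, -0.1128077 ]), 'qd': array([ 0.00066123, -0.00130686, -0.00141926, -0.00061011,  0.0002744 ,
       -0.00055278, -0.00028785]), 'joint_efforts': array([-4.24098413e-03, -9.27110124e+01,  1.97758444e+00, -3.69928443e+01,
        1.76317629e-02,  8.19846697e-03, -6.58496788e-05]), 'position': array([ 6.24676364e-01, -3.08181217e-05,  2.30743329e-01]), 'tool_rot': array([-3.14048657e+00,  9.15474287e-05,  1.57080803e+00]), 'force': array([ 0.25333949, -0.17856815,  0.49490076]), 'moment': array([-0.00912448, -0.02156173, -0.08436901]), 'grip_width': 0.08534767975554805}
scene {'K': array([[369.27002457,   0.        , 251.03513819],
       [  0.        , 369.27002457, 193.28344845],
       [  0.        ,   0.        ,   1.        ]]), 'eye': array([ 1.19067513, -0.64679597,  0.70473729]), 'attitude': array([ 0.93777534, -0.00207928,  0.72492876]), 'shot': 1}
scene dial_axis [238.  197.3] 0.83 [ 0.577 -0.011  0.042]
scene dial_axis [278.5 181.9] 0.59 [0.617 0.134 0.042]
scene
[... 908 characters left out ...]
, -0.00952364, -0.06145425]), 'shot': 2}
side dial_axis [242.  210.5] 0.74 [ 0.574 -0.023  0.042]
side tab_mid [221.7 199.9] 0.95 [0.521 0.006 0.058]
side prime_top [237.5 180.1] 0.5 [0.567 0.122 0.052]
side pot_red_center [288.5 215.8] 0.84 [ 0.69  -0.07   0.053]
side pot_red_center [241.8 157.4] 0.53 [0.584 0.264 0.053]
side pot_yellow_center [222.9 229.2] 0.84 [ 0.524 -0.121  0.053]
side pot_blue_center [279.9 195.9] 0.6 [0.679 0.028 0.053]
side pot_green_center [203.9 281.2] 0.94 [ 0.484 -0.307  0.053]
side pot_green_center [263.4 229.8] 0.74 [ 0.622 -0.128  0.053]
side pot_green_center [251.7 288.3] 0.74 [ 0.582 -0.334  0.053]
side pot_white_center [257.9 179.3] 0.72 [0.625 0.122 0.053]
```

Run:
```python
import cv2,numpy as np
a=cv2.imread('pics/scene0.png');b=cv2.imread('pics/side0.png')
a=cv2.resize(a[120:320,110:360],(800,640))[:600];b=cv2.resize(b[120:320,130:380],(800,640))[:600]
cv2.imwrite('pics/a.png',a);cv2.imwrite('pics/b.png',b)
```

```text
(no output)
```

View pics/a.png

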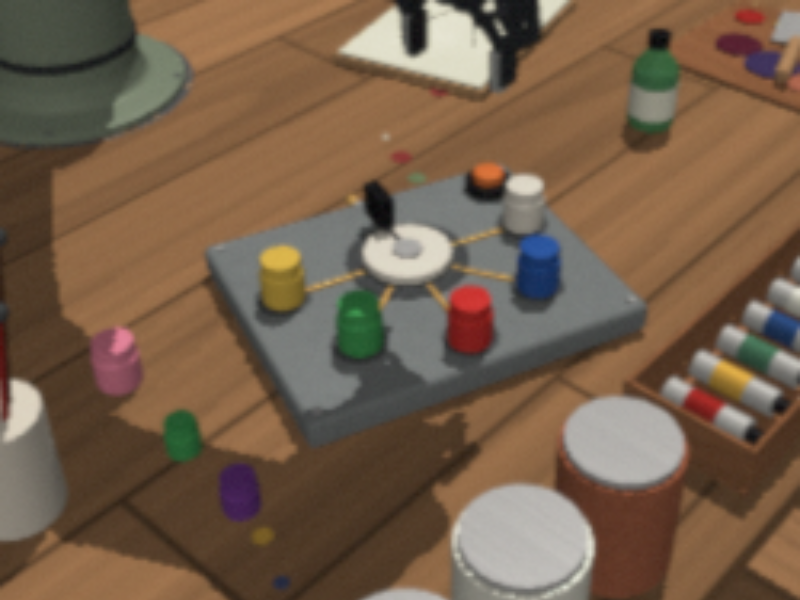

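View pics/b.png

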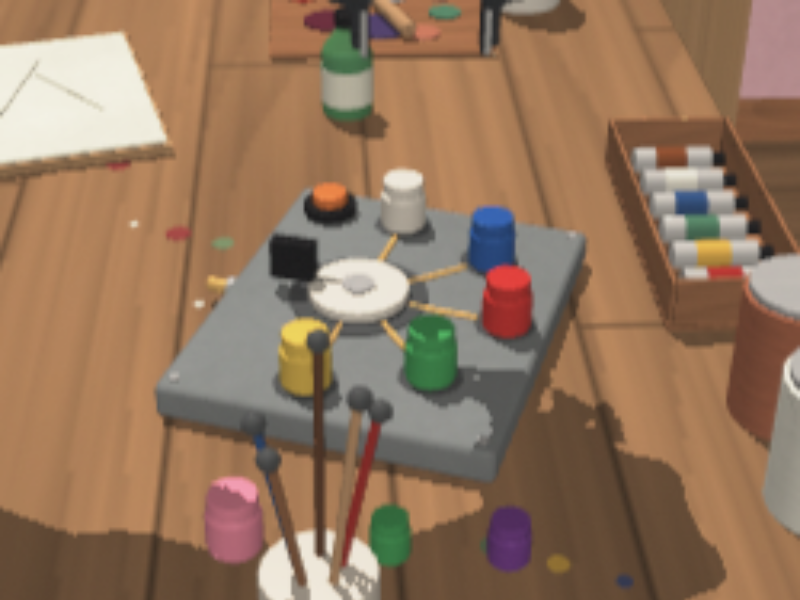

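View pics/side0.png

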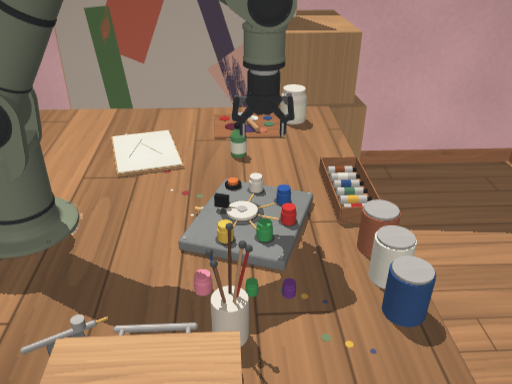

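The pictures show, in seat order from the unit's -y side: yellow, green, red, blue, white. The blue pot is at scene (277,201) / side (280,196), on the +45° seat. Look-alikes for blue are the blue paint can at side (408,290) and the blue tube at side (350,180), both off the unit. The small green pot at side (252,288) plus the pink and purple ones are off the unit too. The tab is near 0, so the dial must go to -2.356, clockwise past white. Next I fit the unit pose and check the fit with a crop.

```bash
cat > fit.py <<'E'
from h import *
from scipy.optimize import least_squares
ang=dict(yellow=-90,green=-45,red=0,blue=45,white=90)
M={'dial_axis':(0,0,.042),'prime_top':(-.07,.125,.052)}
for c,a in ang.items(): M[f'pot_{c}_center']=(.125*np.cos(np.radians(a)),.125*np.sin(np.radians(a)),.053)
def U(p,q): # unit->world
    c,s=np.cos(p[2]),np.sin(p[2]);return np.array([p[0]+c*q[0]-s*q[1],p[1]+s*q[0]+c*q[1]])
E
python3 - <<'E'
from fit import *
obs=[];tabs=[]
for n in ['scene','side','wrist']:
    p=bot.grab_frame(n)
    if n=='wrist': cv2.imwrite('pics/w0.png',cv2.resize(p['frame'],(800,600))[:,:,::-1])
    for l in M:
        for d in bot.pinpoint(p,l)[:4]:
            w=px2w(p,d['at'],M[l][2])[:2]
            if np.hypot(*(w-U((.575,-.004,-.4),M[l])))<.03: obs.append((n,l,w));break
    for d in bot.pinpoint(p,'tab_mid')[:1]: tabs.append(px2w(p,d['at'],.0585)[:2])
f=lambda s:np.concatenate([w-U(s,M[l]) for _,l,w in obs])
r=least_squares(f,[.575,-.004,-.4],loss='soft_l1',f_scale=.004)
print('unit',r.x)
for o,e in zip(obs,f(r.x).reshape(-1,2)): print(o[0],o[1],np.round(e*1e3,1))
for t in tabs:
    d=t-r.x[:2];print('tab',t,np.hypot(*d),'val',(np.arctan2(d[1],d[0])-r.x[2]-np.pi+np.pi)%(2*np.pi)-np.pi)
E
```

```text
unit [ 0.57342144 -0.01161118 -0.38376172]
scene dial_axis [0.8 8.2]
scene prime_top [ -2.3 -10.4]
scene pot_yellow_center [-9.2  4.7]
scene pot_green_center [-1.7 -3.2]
scene pot_red_center [ 0.5 -5.9]
scene pot_blue_center [-3.1 -4.2]
scene pot_white_center [ 0.5 11.7]
side dial_axis [ -5.9 -10.9]
side prime_top [1.3 0.3]
side pot_yellow_center [-1.2 -7.2]
side pot_green_center [ 5.8 12.6]
side pot_blue_center [ 4.5 -6.8]
side pot_white_center [-5.  14.5]
wrist dial_axis [ 4.1 -1.3]
wrist prime_top [ 2.7 -1.5]
wrist pot_yellow_center [3.8 2.7]
wrist pot_green_center [2.3 2.2]
wrist pot_red_center [-2.1  6. ]
tab [0.51585993 0.00457624] 0.05979431732666876 val 0.10962256929728742
tab [0.52202323 0.00667998] 0.05455586346572107 val 0.041865628155324686
tab [0.51479464 0.00910245] 0.0621784181358714 val 0.04413814887156242
```

View pics/w0.png

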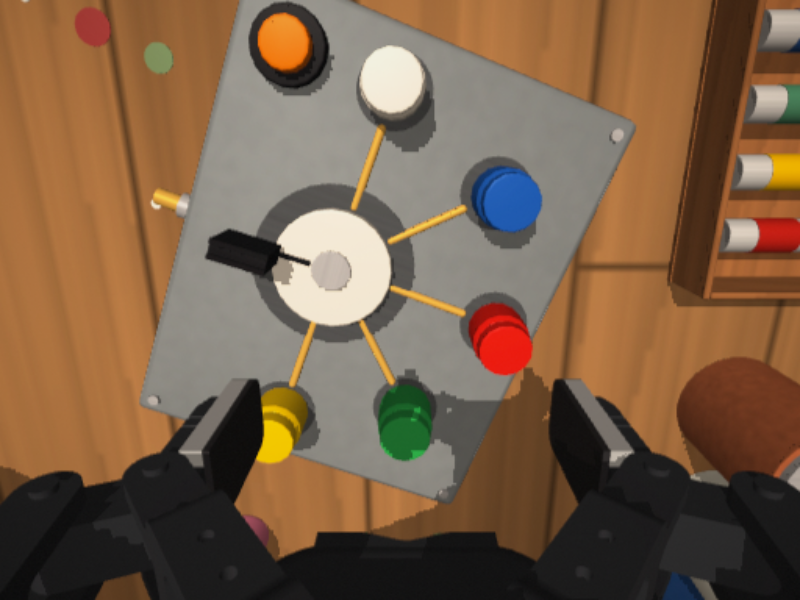

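The wrist view is clear: dial centre (332,270), tab (240,252), blue pot (507,200), and button (285,42), all in the 800x600 scaling. I'll refine using the depth cloud from this view.

Run:
```python
from fit import *
p=bot.grab_frame('wrist');C=cloud(p);X=C[...,:2];z=C[...,2]
hsv=cv2.cvtColor(p['frame'],cv2.COLOR_RGB2HSV).astype(int);H,S,V=[hsv[...,i] for i in range(3)]
near=np.hypot(X[...,0]-.574,X[...,1]+.01)
def circ(m):
    q=X[m].astype(np.float32);(c,r)=cv2.minEnclosingCircle(q);return np.array(c),r,len(q)
deck=(near<.16)&(z>.02)&(z<.035)&(S<60);print('deck z',np.median(z[deck]))
m={}
m['dial']=(near<.05)&(z>.037)&(z<.0475)&(V>120)&(S<80)
m['orange']=(H<18)&(S>170)&(V>120)&(z>.046)&(z<.06)&(near<.18)
for n,(a,b) in dict(blue=(105,125),yellow=(22,35),red=(175,6),green=(50,80)).items():
    h=((H>=a)|(H<=b)) if a>b else (H>=a)&(H<=b)
    m[n]=h&(S>120)&(z>.072)&(z<.081)&(near<.16)
m['white']=(S<60)&(V>120)&(z>.072)&(z<.081)&(near<.16)&(X[...,1]>.05)
m['tab']=(V<60)&(z>.070)&(z<.082)&(near<.09)
R_={}
for k,v in m.items():
    if v.sum()<5: print(k,'none');continue
    c,r,n=circ(v);R_[k]=X[v].mean(0);print(k,np.round(c,4),round(r,4),n,np.round(X[v].mean(0),4),'z',round(float(np.median(z[v])),4))
obs=[]
for k in R_:
    if k in ang: obs.append((f'pot_{k}_center',R_[k],1))
    if k=='dial': obs.append(('dial_axis',R_[k],1))
    if k=='orange': obs.append(('prime_top',R_[k],1))
f=lambda s:np.concatenate([w-U(s,M[l]) for l,w,_ in obs])
r=least_squares(f,[.574,-.01,-.38],loss='soft_l1',f_scale=.002);print(r.x)
for o,e in zip(obs,f(r.x).reshape(-1,2)):print(o[0],np.round(e*1e3,1))
d=R_['tab']-r.x[:2];print('tab',np.hypot(*d),np.arctan2(d[1],d[0])-r.x[2]-np.pi)
print('prime',U(r.x,M['prime_top']),'blue',U(r.x,M['pot_blue_center']))
```

```text
deck z 0.02869117512828237
dial [ 0.5741 -0.0096] 0.042 4347 [ 0.5749 -0.0082] z 0.0406
orange [0.6256 0.0457] 0.1278 1154 [0.5757 0.1023] z 0.0507
blue [0.6892 0.0404] 0.0178 1122 [0.689  0.0408] z 0.0747
yellow [ 0.5292 -0.1242] 0.0181 485 [ 0.5345 -0.1248] z 0.0743
red [ 0.691  -0.0555] 0.0179 870 [ 0.6907 -0.0551] z 0.0746
green [ 0.6253 -0.1223] 0.0182 730 [ 0.6249 -0.1215] z 0.0745
white [0.6179 0.1086] 0.018 1382 [0.6178 0.1085] z 0.0747
tab [0.5213 0.007 ] 0.0191 571 [0.5215 0.0075] z 0.0739
[ 0.57514571 -0.00887475 -0.37093747]
dial_axis [-0.3  0.7]
prime_top [ 20.5 -30.7]
pot_blue_center [-0.6 -0.6]
pot_yellow_center [4.6 0.6]
pot_red_center [-0.9 -0.9]
pot_green_center [-0.6  1.8]
pot_white_center [-2.7  0.9]
tab 0.05605671959790136 0.07533705068628338
prime [0.55521772 0.13299799] blue [0.68956241 0.04146229]
```

Fitted unit: centre ≈ (0.574, -0.009), yaw ≈ -0.37, tab value ≈ +0.07. Blue means turning clockwise to -2.356. The orange fit was polluted by wood pixels, so I'll re-measure the button later. I'll shut the gripper and go beside the tab on its -y side.

move_arm(moves="-10 -40 0 0; -20 -80 0 0; -30 -118 0 0; -30 -118 35 0; -30 -118 70 0; -30 -118 100 0; -30 -118 100 0; -30 -118 100 0; -30 -118 100 0; -30 -118 100 0", grip=0)

```text
clock: 3.13
position: [0.508, -0.03, 0.133]
tool_rot: [3.139, -0.0, 1.571]
force: [0.8, 0.7, 0.0]
grip_width: 0.0001
```

```bash
cat > arc.py <<'E'
from fit import *
import sys
c=np.array([.574,-.009]);yaw=-.37
def rows(vals,off,r,zt,turnabs,pos=None,y0=None):
    """print rows (dx dy dz yaw) for tab values; turnabs(v)= total tool turn since start yaw pi/2"""
    o=bot.observe();Rm=rot(o['tool_rot']);p0=np.array(o['position'])
    if pos is not None:p0=pos
    t0=np.arctan2(Rm[0,0],-Rm[1,0]) # turn clockwise since tool x=+y
    t0=np.pi/2-np.arctan2(Rm[1,0],Rm[0,0])
    for v in vals:
        th=np.pi+v+yaw;u=np.array([np.cos(th),np.sin(th)]);n=np.array([-u[1],u[0]])
        w=np.append(c+r*u+off*n,zt);d=Rm.T@(w-p0)*1e3
        print('%.0f %.0f %.0f %.2f;'%(*d,turnabs(v)-t0),end=' ')
    print('\n',np.round(o['position'],4),np.round(o['tool_rot'],3),'t0',round(t0,3),'F',np.round(o['force'],1),'q7',o['qpos'][6],'w',o['grip_width'],o['clock'])
E
python3 -c "
from arc import *
rows([.07],.040,.058,.056,lambda v:0)"
```

```text
-0 -1 77 -0.00; 
 [ 0.508 -0.03   0.133] [ 3.139 -0.     1.571] t0 0.0 F [0.8 0.7 0. ] q7 -0.08814767664839789 w 0.0001466053563026026 3.1333
```

move_arm(moves="0 0 30 0.05; 0 0 60 0.1; 0 0 77 0.1; 0 0 77 0.1; 0 0 77 0.1; 0 0 77 0.1; 0 0 77 0.1; 0 0 77 0.1; 0 0 77 0.1; 0 0 77 0.1")

```text
clock: 3.97
position: [0.5073, -0.03, 0.0549]
tool_rot: [3.141, -0.0, 1.471]
force: [0.4, 0.5, 1.3]
grip_width: -0.0001
```

```bash
python3 -c "
from arc import *
T=lambda v:min(2.2,max(.1,.2-v))
rows(np.linspace(.05,-.95,10),.021,.058,.056,T)
p=bot.grab_frame('side');cv2.imwrite('pics/s1.png',cv2.resize(p['frame'][140:270,160:340],(720,520),interpolation=2)[:,:,::-1])"
```

```text
20 3 -1 0.05; 27 3 -1 0.16; 33 3 -1 0.27; 40 4 -1 0.38; 47 6 -1 0.49; 53 8 -1 0.61; 59 11 -1 0.72; 65 15 -1 0.83; 70 20 -1 0.94; 75 25 -1 1.05; 
 [ 0.5073 -0.03    0.0549] [ 3.141 -0.     1.471] t0 0.1 F [0.4 0.5 1.3] q7 -0.17571415331527054 w -7.834565417273483e-05 3.9667
```

View pics/s1.png

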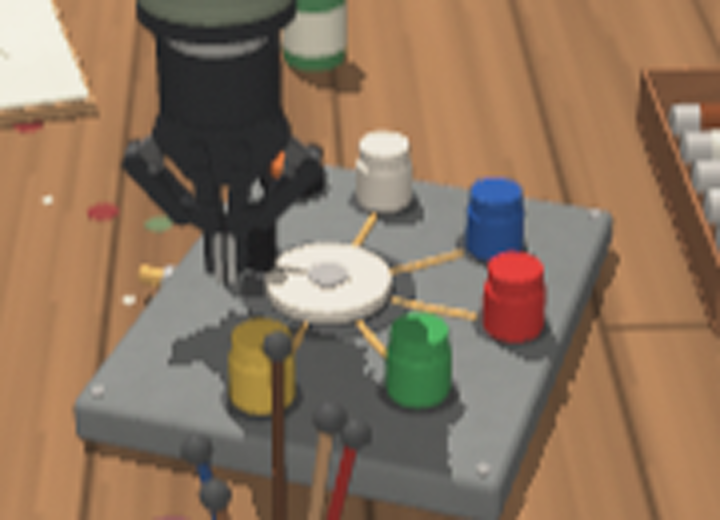

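Image: the shut fingertips stand at (225,250) in front of the tab (260,235), on the yellow side; all pots are in place. Start pushing.

move_arm(moves="20 3 -1 0.05; 27 3 -1 0.16; 33 3 -1 0.27; 40 4 -1 0.38; 47 6 -1 0.49; 53 8 -1 0.61; 59 11 -1 0.72; 65 15 -1 0.83; 70 20 -1 0.94; 75 25 -1 1.05")

```text
clock: 4.85
position: [0.5377, 0.0414, 0.0551]
tool_rot: [-3.141, 0.004, 0.415]
force: [-10.6, -7.7, 7.8]
grip_width: -0.0
```

```bash
cat >> arc.py <<'E'
def tabval(n='side'):
    p=bot.grab_frame(n);C=cloud(p);X=C[...,:2]-c;z=C[...,2];r=np.hypot(X[...,0],X[...,1])
    out=[]
    for d in bot.pinpoint(p,'tab_mid')[:2]:
        w=px2w(p,d['at'],.0585)[:2]-c;v=np.arctan2(w[1],w[0])-yaw-np.pi
        out.append((n,round(d['conf'],2),'r',round(np.hypot(*w),3),'val',round((v+np.pi)%(2*np.pi)-np.pi,2)))
    print(out);return p
E
python3 -c "
from arc import *
T=lambda v:min(2.3,max(.1,.2-v))
rows(np.linspace(-1.05,-1.9,10),.019,.058,.056,T)
tabval();tabval('scene')"
```

```text
10 -0 -1 0.09; 15 -0 -1 0.19; 21 0 -1 0.28; 27 1 -1 0.38; 32 3 -1 0.47; 38 5 -1 0.57; 43 8 -1 0.66; 48 11 -1 0.76; 52 14 -1 0.85; 57 18 -1 0.94; 
 [0.5377 0.0414 0.0551] [-3.141  0.004  0.415] t0 1.156 F [-10.6  -7.7   7.8] q7 -1.0365848624097023 w -2.7050167041657836e-05 4.85
[('side', 0.65, 'r', np.float64(0.057), 'val', np.float64(-0.9))]
[('scene', 0.7, 'r', np.float64(0.067), 'val', np.float64(-0.87))]
```

move_arm(moves="10 0 -1 0.09; 15 0 -1 0.19; 21 0 -1 0.28; 27 1 -1 0.38; 32 3 -1 0.47; 38 5 -1 0.57; 43 8 -1 0.66; 48 11 -1 0.76; 52 14 -1 0.85; 57 18 -1 0.94")

```text
clock: 5.88
position: [0.5973, 0.0492, 0.056]
tool_rot: [3.141, 0.003, -0.521]
force: [-7.4, 0.6, 3.2]
grip_width: 0.0
```

```bash
python3 -c "
from arc import *
T=lambda v:min(2.35,max(.1,.2-v))
rows(np.linspace(-1.95,-2.3,8),.018,.058,.056,T)
tabval();p=tabval('scene');cv2.imwrite('pics/s2.png',cv2.resize(p['frame'][120:270,160:340],(720,600),interpolation=2)[:,:,::-1])"
```

```text
4 2 -0 0.06; 7 1 -0 0.11; 10 1 -0 0.16; 13 2 -0 0.21; 16 2 -0 0.26; 19 2 -0 0.26; 22 3 -0 0.26; 25 4 -0 0.26; 
 [0.5973 0.0492 0.056 ] [ 3.141e+00  3.000e-03 -5.210e-01] t0 2.092 F [-7.4  0.6  3.2] q7 -1.7484706039304494 w 4.250047747946901e-06 5.8833
[('side', 0.7, 'r', np.float64(0.06), 'val', np.float64(-1.93))]
[('scene', 0.76, 'r', np.float64(0.056), 'val', np.float64(-1.99)), ('scene', 0.17, 'r', np.float64(0.318), 'val', np.float64(-1.41))]
```

View pics/s2.png

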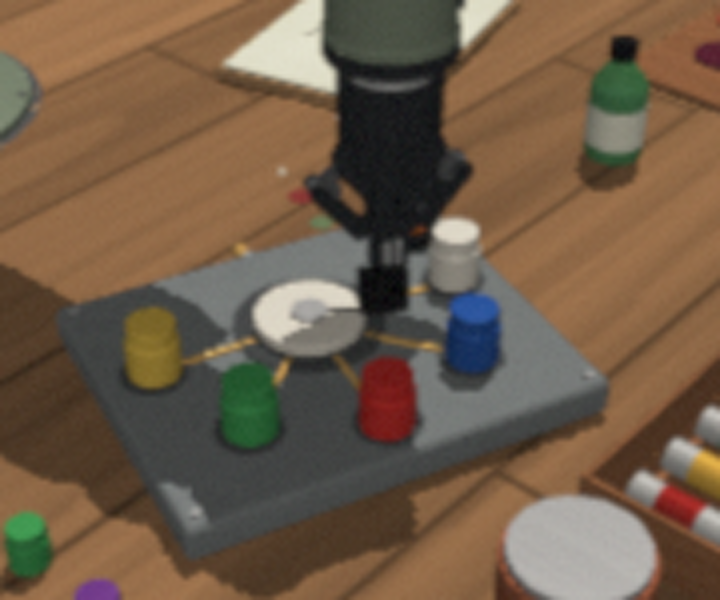

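Image: the tab (382,290) lies between white (455,255) and blue (472,333), with the finger behind it. It is at the hump and the pots are untouched. Push on to about -2.2, hold, then back off.

move_arm(moves="4 2 0 0.06; 7 1 0 0.11; 10 1 0 0.16; 13 2 0 0.21; 16 2 0 0.26; 19 2 0 0.26; 19 2 0 0.26; 19 2 0 0.26; 19 2 0 0.26; 19 2 0 0.26")

```text
clock: 6.92
position: [0.6142, 0.0378, 0.0564]
tool_rot: [-3.141, -0.0, -0.778]
force: [-0.9, -0.1, 0.0]
grip_width: 0.0002
```

```bash
python3 -c "
from arc import *
o=bot.observe();print(o['force'],o['position'])
tabval();tabval('scene')"
```

```text
[-0.85044367 -0.14212241  0.04218614] [0.61420111 0.03778421 0.05638173]
[('side', 0.92, 'r', np.float64(0.057), 'val', np.float64(-2.4))]
[('scene', 0.95, 'r', np.float64(0.056), 'val', np.float64(-2.19))]
```

Contact force has gone to zero, so the tab has dropped in. Back off (tool -x), then straight up, and measure the tab and button.

move_arm(moves="-5 0 0 0; -8 0 0 0; -8 0 -20 0; -8 0 -55 0; -8 0 -90 0; -8 0 -125 0; -8 0 -145 0; -8 0 -145 0; -8 0 -145 0; -8 0 -145 0")

```text
clock: 7.95
position: [0.608, 0.0439, 0.2006]
tool_rot: [3.141, 0.001, -0.779]
force: [0.7, 0.6, 0.4]
grip_width: 0.0001
```

```bash
cat > chk.py <<'E'
from arc import *
tabval();tabval('scene')
o=bot.observe();print(o['position'],o['tool_rot'],o['force'],o['clock'])
p=tabval('wrist');C=cloud(p);X=C[...,:2];z=C[...,2]
cv2.imwrite('pics/w%d.png'%p['shot'],cv2.resize(p['frame'],(800,600))[:,:,::-1]);print(p['shot'])
hsv=cv2.cvtColor(p['frame'],cv2.COLOR_RGB2HSV).astype(int);H,S,V=[hsv[...,i] for i in range(3)]
near=np.hypot(*(X-c).transpose(2,0,1))
b=np.array([0,0])
def rep(k,m):
    if m.sum()<10: print(k,'none');return
    q=X[m];cc,r=cv2.minEnclosingCircle(q.astype(np.float32));cc=np.array(cc);d=cc-c
    print(k,np.round(cc,4),'r',round(r,4),len(q),'z',round(float(np.median(z[m])),4),'polar',round(np.hypot(*d),4),round(np.arctan2(d[1],d[0]),3),'mean',np.round(q.mean(0),4))
rep('blue',(H>105)&(H<125)&(S>120)&(z>.070)&(z<.081)&(near<.16))
rep('tab',(V<60)&(z>.070)&(z<.082)&(near<.085))
e=np.hypot(X[...,0]-.556,X[...,1]-.133)
rep('prime',(H<18)&(S>170)&(z>.046)&(z<.06)&(e<.025))
E
python3 chk.py
```

```text
[('side', 0.95, 'r', np.float64(0.063), 'val', np.float64(-2.29))]
[('scene', 0.7, 'r', np.float64(0.067), 'val', np.float64(-2.39))]
[0.6081451  0.04339681 0.20039146] [ 3.14031669e+00  7.35112977e-04 -7.79340169e-01] [ 0.44807841 -0.44807901 -0.15700994] 8.15
[('wrist', 0.79, 'r', np.float64(0.063), 'val', np.float64(-2.28))]
16
blue [0.6894 0.0397] r 0.0179 1485 z 0.0747 polar 0.1253 0.399 mean [0.6895 0.0392]
tab [0.6219 0.0178] r 0.0194 685 z 0.0741 polar 0.0549 0.51 mean [0.6219 0.0177]
prime [0.5644 0.1373] r 0.0088 48 z 0.0499 polar 0.1466 1.637 mean [0.5654 0.1375]
```

View pics/w16.png

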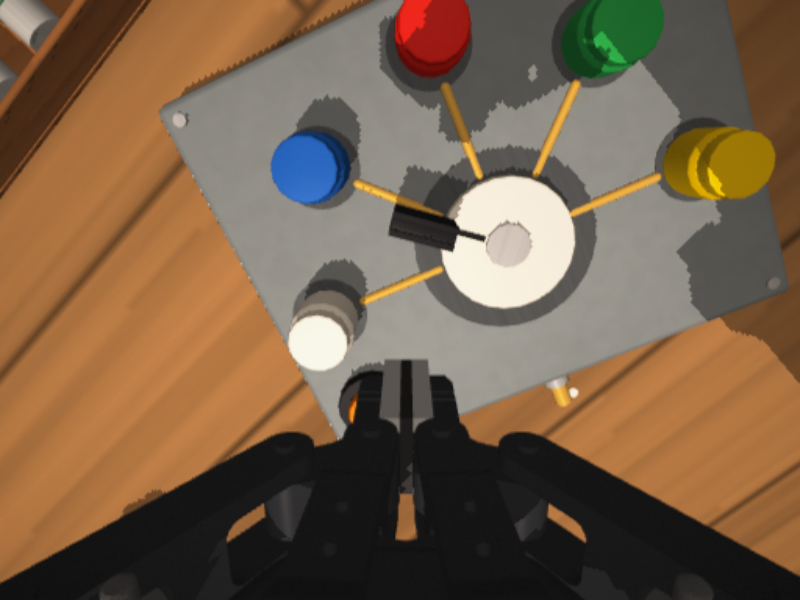

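```bash
cat >> chk.py <<'E'
m=(V<60)&(z>.070)&(z<.082)&(near<.085);q=X[m].astype(np.float32)
(rc,sz,a)=cv2.minAreaRect(q*1000);print('rect',rc,sz,a)
bx=cv2.boxPoints((rc,sz,a));print(bx.round(1).tolist())
m=(near<.06)&(z>.037)&(z<.043)&(V>120)&(S<80);rep('dial',m)
m=(near<.016)&(z>.0432)&(z<.048)&(V>90)&(S<80);rep('hub',m)
E
python3 chk.py
```

```text
[('side', 0.67, 'r', np.float64(0.062), 'val', np.float64(-2.09))]
[('scene', 0.91, 'r', np.float64(0.063), 'val', np.float64(-2.36))]
[0.6085052  0.04334059 0.20111165] [ 3.14133169e+00  1.14184647e-04 -7.79362745e-01] [ 0.11969695  0.23555997 -0.47754467] 8.45
[('wrist', 0.86, 'r', np.float64(0.062), 'val', np.float64(-2.29))]
19
blue [0.6896 0.0396] r 0.0178 1468 z 0.0747 polar 0.1253 0.398 mean [0.6895 0.0392]
tab [0.6218 0.0183] r 0.0192 686 z 0.0742 polar 0.055 0.519 mean [0.6219 0.0177]
prime [0.5644 0.1371] r 0.0084 40 z 0.0501 polar 0.1464 1.637 mean [0.5657 0.1373]
rect (621.6931762695312, 17.89875030517578) (36.6093635559082, 13.757948875427246) 31.106948852539062
[[602.5, 14.300000190734863], [609.5999755859375, 2.5999999046325684], [640.9000244140625, 21.5], [633.7999877929688, 33.20000076293945]]
dial [ 0.5738 -0.0103] r 0.0419 4876 z 0.0406 polar 0.0014 -1.726 mean [ 0.574  -0.0121]
hub [ 0.5743 -0.0101] r 0.0139 438 z 0.0438 polar 0.0012 -1.316 mean [ 0.5745 -0.0103]
```

Blue pot at 23.3°, tab at about 30.5° (pixel (420,228); blue at (310,165)). That is about 15.6 mm off its line, borderline, so it hasn't settled in fully. I'll go back down behind the tab and push roughly 8 mm further.

move_arm(moves="0 0 40 0; 0 0 80 0; 0 0 120 0; 0 0 145 0; 4 0 145 0; 8 0 145 0; 11 0 145 0; 14 1 145 0; 16 1 145 0; 16 1 145 0")

```text
clock: 9.38
position: [0.62, 0.0313, 0.0576]
tool_rot: [-3.14, -0.001, -0.779]
force: [0.9, 0.2, 0.1]
grip_width: 0.0003
```

move_arm(moves="0 0 0 0; 0 0 0 0; -5 0 0 0; -10 0 0 0; -16 -1 -30 0; -16 -1 -70 0; -16 -1 -110 0; -16 -1 -145 0; -16 -1 -145 0; -16 -1 -145 0")

```text
clock: 10.22
position: [0.609, 0.0441, 0.203]
tool_rot: [-3.139, -0.001, -0.779]
force: [0.1, 0.4, -0.4]
grip_width: -0.0001
```

```bash
python3 chk.py
```

```text
[('side', 0.73, 'r', np.float64(0.069), 'val', np.float64(-2.23))]
[('scene', 0.83, 'r', np.float64(0.058), 'val', np.float64(-2.22)), ('scene', 0.69, 'r', np.float64(0.133), 'val', np.float64(-1.5))]
[0.60786014 0.04372173 0.20014151] [ 3.14014266e+00  1.17723144e-03 -7.78966012e-01] [0.24879266 0.43283595 0.51638647] 10.4167
[('wrist', 0.95, 'r', np.float64(0.061), 'val', np.float64(-2.39))]
22
blue [0.6896 0.0399] r 0.018 1486 z 0.0747 polar 0.1255 0.401 mean [0.6895 0.0392]
tab [0.625  0.0118] r 0.019 702 z 0.0742 polar 0.055 0.387 mean [0.625  0.0122]
prime [0.5646 0.1371] r 0.0089 51 z 0.0496 polar 0.1464 1.635 mean [0.5654 0.1373]
rect (624.586669921875, 12.218088150024414) (37.015830993652344, 13.519914627075195) 23.957483291625977
[[604.9000244140625, 10.899999618530273], [610.4000244140625, -1.5], [644.2000122070312, 13.600000381469727], [638.7999877929688, 25.899999618530273]]
dial [ 0.5738 -0.0104] r 0.042 4903 z 0.0406 polar 0.0014 -1.702 mean [ 0.574  -0.0119]
hub [ 0.5744 -0.0106] r 0.0138 452 z 0.0438 polar 0.0017 -1.307 mean [ 0.5743 -0.0103]
```

The tab is now at 0.400 and blue at 0.401–0.407 rad: within 1 mm of the line. Now over the button at (0.556, 0.132), hovering at z = 0.075.

move_arm(moves="-33 -9 0 0; -66 -18 0 0; -99 -26 0 0; -99 -26 0 0; -99 -26 40 0; -99 -26 80 0; -99 -26 110 0; -99 -26 125 0; -99 -26 125 0; -99 -26 125 0")

```text
clock: 11.35
position: [0.5562, 0.1309, 0.076]
tool_rot: [3.14, 0.0, -0.78]
force: [0.5, 0.4, 0.6]
grip_width: -0.0001
```

Run:
```python
from h import *
a=[]
for n,(x,y) in dict(scene=(264,172),side=(236,182)).items():
    p=bot.grab_frame(n)
    a.append(cv2.resize(p['frame'][y-50:y+50,x-40:x+40],(400,500),interpolation=2))
    for d in bot.pinpoint(p,'prime_top')[:2]: print(d['conf'],px2w(p,d['at'],.052))
cv2.imwrite('pics/b2.png',np.hstack(a)[:,:,::-1]);o=bot.observe();print(o['position'],o['force'])
```

```text
0.37 [0.56203413 0.11099623 0.052     ]
0.33 [ 0.51989385 -0.13201628  0.052     ]
0.57 [0.56397559 0.12810463 0.052     ]
[0.55701753 0.13165713 0.07751625] [0.50760269 0.26820069 0.03717275]
```

View pics/b2.png

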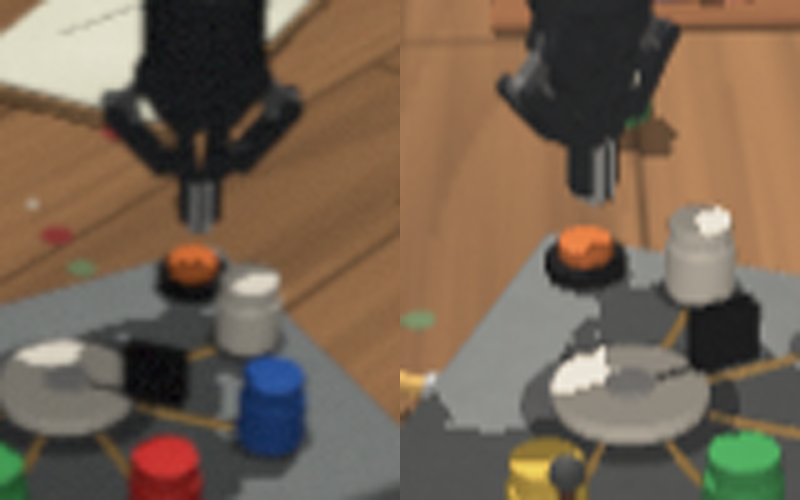

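Image: the tip (scene 202,230; side 597,198) is just above the orange button (193,255; 586,240), slightly to +x. White pot clear, tab facing blue. Press with a 2 mm correction.

move_arm(moves="-2 2 10 0; -2 2 20 0; -2 2 24 0; -2 2 27 0; -2 2 29 0; -2 2 31 0; -2 2 32 0; -2 2 32 0; -2 2 32 0; -2 2 32 0")

```text
clock: 12.38
position: [0.5534, 0.1315, 0.0456]
tool_rot: [-3.141, 0.001, -0.78]
force: [-11.3, 1.4, 33.0]
grip_width: 0.0001
```

33 N at z = 0.0456: bottomed out. Release straight up and away.

move_arm(moves="0 0 -5 0; 0 0 -15 0; 0 0 -40 0; 0 0 -75 0; 0 0 -110 0; 0 0 -145 0; 20 5 -160 0; 50 13 -160 0; 80 20 -160 0; 100 24 -160 0")

```text
clock: 13.22
position: [0.609, 0.0414, 0.2054]
tool_rot: [-3.141, -0.002, -0.781]
force: [-0.0, 0.4, -0.0]
grip_width: 0.0001
```

```bash
python3 chk.py
python3 - <<'E'
from h import *
p=bot.grab_frame('side');cv2.imwrite('pics/e.png',cv2.resize(p['frame'][100:356,120:380],(600,590),interpolation=2)[:,:,::-1])
E
```

```text
[('side', 0.71, 'r', np.float64(0.066), 'val', np.float64(-2.28))]
[('scene', 0.9, 'r', np.float64(0.054), 'val', np.float64(-2.4))]
[0.60786367 0.04364039 0.20444308] [ 3.14149141e+00 -1.62125149e-04 -7.80371349e-01] [-0.0838533   0.04432093 -0.68754608] 13.4167
[('wrist', 0.73, 'r', np.float64(0.061), 'val', np.float64(-2.39)), ('wrist', 0.2, 'r', np.float64(0.121), 'val', np.float64(-1.55))]
27
blue [0.6895 0.0398] r 0.0179 1437 z 0.0747 polar 0.1253 0.399 mean [0.6895 0.0392]
tab [0.6249 0.0118] r 0.0194 681 z 0.0742 polar 0.0549 0.388 mean [0.625  0.0122]
prime [0.5641 0.1378] r 0.009 43 z 0.05 polar 0.1471 1.638 mean [0.5655 0.1373]
rect (624.651611328125, 12.396650314331055) (36.84748077392578, 13.724849700927734) 24.033477783203125
[[605.0, 11.199999809265137], [610.5999755859375, -1.399999976158142], [644.2999877929688, 13.600000381469727], [638.7000122070312, 26.200000762939453]]
dial [ 0.5736 -0.0102] r 0.0421 4800 z 0.0406 polar 0.0013 -1.861 mean [ 0.5739 -0.0119]
hub [ 0.5743 -0.0102] r 0.0138 424 z 0.0439 polar 0.0012 -1.342 mean [ 0.5741 -0.0103]
```

View pics/e.png

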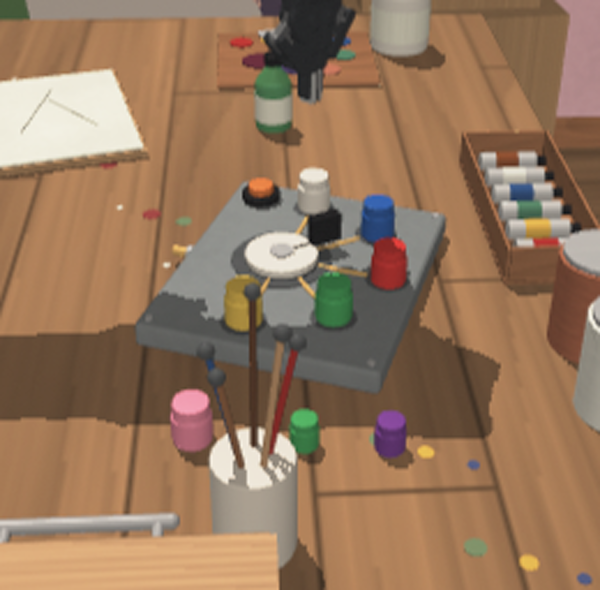

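Image: all five pots are upright on their seats, the tab (323,226) faces blue (378,218), the button (261,187) is up, and the jar and bottle are in place. The arm is clear, so I'm handing in.

```bash
python3 -c "
from workcell import bot
print(bot.job_done())"
```

```text
the job is handed in; nothing more can be done
None
```

The dial now points at the blue pot. I then pressed the prime button down and let it spring back, and handed the job in at about 13.5 s; no verdict was reported.

- **Dial:** With the shut fingertips on one side of the tab only, I pushed it clockwise from about +0.07 rad, past white, to blue. The first push left the tab about 7° short (roughly 15.6 mm off its line, right at the limit). I went back down and pushed about 8 mm further.
- **Tab check:** The last wrist-depth check put the tab at about 0.40 rad and the blue pot at 0.40–0.41 rad, within about 1–2 mm of its line. The network's single-view tab readings disagreed by up to about 0.2 rad, notably in the side view. I relied on the depth fit instead.
- **Prime button:** I pressed only after the tab was on blue. The press read 33 N at a tip height of 45.6 mm, which matches fully down. Afterwards the button top was back at the height measured before the press. That reading came from a partly hidden view.
- **Loose things:** The blue pot's measured position was unchanged to within 1 mm. The other pots, the brush jar and the bottle I checked only by eye in the last picture: all upright and in place, with the arm clear.

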